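# Shut the drain and open the supply on the bench test rig

### The arm

A 6-joint arm with a two-finger parallel gripper is mounted at the origin on the work surface. World frame = base frame: x ahead of the robot, y to its left, z up, the work surface at z = 0. Lengths are in m, angles in rad, forces in N, time in s.
With the tool pointing down it reaches from about 0.35 to 0.775 m from the base axis. Payload 5.5 kg.
Tool frame: the origin (TCP) lies midway between the tips of the shut fingers; the grasp point (between the pads) lies 19 mm behind it; z points along the fingers, x is the direction in which the jaws open and shut, and the axes are right-handed (so a half turn about z gives the same grasp; the last joint's range is limited). The gripper opens to 85 mm and grips with 20 to 120 N. Pads are 22 mm wide; open, the fingers measure 114 mm over their backs; the gripper's body (76 mm by 85 mm) begins 54 mm behind the grasp point. The pads swing forward as they close: fully open they stand 13 mm farther back than shut.
Start: joints at [1.039, 0.313, 0.046, 1.304, 0, 1.431], TCP at [0.22, 0.531, 0.231] pointing down, gripper open.
Joint ranges: [-2.76, 2.76], [-0.86, 1.69], [-1.03, 1.26], [-2.2, 2.34], [-1.47, 1.5], [-3.14, 3.14]. Speed limits (rad/s): [2.57, 2.57, 3.14, 3.14, 3.14, 3.14].

### API

Orientations are given as a unit quaternion [w, x, y, z].
In Python, from workcell import env gives the robot as it stands.
- The arm moves only by the tool servo_tool, never from a script. Its argument "targets" is a list of rows, each an object with "xyz": the shift along the tool's x, y, z in m, a list of three; "twist": the turn, a rotation vector about the tool's x, y, z in rad, a list of three; "jaw": the opening, from 0 (shut) to 1 (fully open). A call has 1 to 12 rows; each row is the pose to reach, as a shift and turn from the pose commanded when the call began, along the tool's axes at that moment; what a row does not reach only later rows make up. A row lasts 1/12 s, in which the tool goes at most 41.7 mm and 7.16 degrees, less where a joint would pass 70% of its speed; a pose out of reach is approached as far as the arm can. A call with a gripper value outside its range is refused whole. The fingers move at their own pace and stop on an object; "squeeze" is the grip in N (left out, the last holds). Time passes only in rows, so rows that repeat a pose let the fingers close. It gives the time, the measured TCP pose, the force and the opening at its end, in the units of the state.
- env.get_state(): the state, without advancing time (a new reading comes with each control period).
- env.read_camera(name): name is "side" or "top"; returns a dict with "color" (420x560x3 uint8, red, green, blue), "depth" (420x560 float32, m along the optical axis (not along the pixel's ray), 0 where there is no reading), "fx", "fy", "cx", "cy" (pixels), "eye" and "attitude" of the camera in the world. Camera axes: x right, y down, z forward; pixel columns grow to the right and rows downward; lengths in m; the calibration is good to about 2 mm. A picture is of the moment at which its call begins.
- env.hand_in(): hands the job in, once; it reports no verdict.
The state is a dict: "clock": time; "joint_pos": joint angles; "qvel": joint speeds; "tau": joint torques, N m; "tcp_pos": TCP position; "orientation": TCP orientation; "wrist_force": force on the tool from outside, world axes, zero at the start; "ft_torque": the same for the moment, N m; "finger_gap": finger opening in m.
Only numpy, scipy, OpenCV 4.12 (cv2) and the standard library are available. Lean on these libraries where they do the work, as an engineer would, in place of code of your own. Each camera call takes 0.05 s, during which the arm holds its last target. There are 200 camera calls.

### The job

Make the bench test rig ready to put an angle stop under pressure: with a fingertip, push the red drain lever (by the spout over the drip pan) round until that cock is shut, its lever square across the pipe and pointing to the front of the rig, and only then push the blue supply lever round until its lever lies fully in line with the pipe, pointing outward. Ease the supply open slowly rather than snapping it round, so the gauge takes no shock, and do not force either lever hard against its stop. Push only: do not pinch the levers, and leave the loose fittings, the wrench and the tin where they lie.

Things in the scene. Friction and masses are not known exactly. Their poses are not given: they have to be found in the camera images.
- test_rig: bench test rig bolted to the slate: a pipe line along the rig's y axis, pipe axis 60 mm up, on a green iron base 130 x 310 mm. Origin on the slate under the middle of the line; x points roughly away from the robot, so its front is -x; y to the robot's left. Left (+y) end: supply cock, elbow, copper pipe to the back. Right (-y) end: drain cock, copper spout turned down over a white drip pan
- gauge_top (a point): top of the round brass pressure gauge in the middle of the rig, 174 mm above the slate; gauge 68 mm across, 30 mm deep. In front of it a capped angle stop under test sticks out 106 mm from the pipe axis, up to 92 mm high. The hubs of the two cocks reach 121 mm; away from the hubs nothing under the levers is higher than 77 mm
- supply_pivot (a point): point on the upright turning axis of the supply cock (130 mm to the rig's +y), at the lever's mid-height, 104 mm above the slate
- drain_pivot (a point): point on the upright turning axis of the drain cock (130 mm to the rig's -y), at the lever's mid-height, 104 mm above the slate
- supply_grip (a point): point in the middle of the blue-painted end of the supply lever, 85 mm from its turning axis, 104 mm above the slate; moves with the lever. To be opened no faster than 3 rad/s (0.25 m/s here). Lever: level flat bar 18 mm wide, 98 to 110 mm above the slate, its end 115 mm from the axis
- drain_grip (a point): the same point on the red-painted end of the drain lever, of the same form and size
- supply_lever (a joint): angle of the supply lever, rad: 0 = shut, square across the pipe and pointing to the rig's front (-x); 1.571 = fully open, in line with the pipe and pointing outward (+y), away from the gauge. Stops at both ends; about 0.3 N m of friction (some 4 N at the painted end), stays where it is left. Starts shut or within 0.2 rad of it
- drain_lever (a joint): angle of the drain lever, rad: 0 = shut, square across the pipe and pointing to the rig's front (-x); 1.571 = fully open, in line with the pipe and pointing outward (-y), away from the gauge. Stops, friction and staying as the other. Starts open or part open
- angle_stop: loose bronze angle stop lying on the slate, about 65 x 45 x 29 mm; origin at the middle of its underside, on the slate. Stays where it is
- flange_1: nickel shower flange, round, 68 mm across, 20 mm high; origin at the middle of its underside, on the slate. Stays where it is
- flange_2: second, identical nickel shower flange; origin at the middle of its underside, on the slate. Stays where it is
- iron_plug: rust-spotted iron plug with a square head, 44 mm across, 42 mm high; origin at the middle of its underside, on the slate. Stays where it is
- paste_tin: round closed tin of jointing paste, 62 mm across, 44 mm high; origin at the middle of its underside, on the slate. Stays where it is
- wrench: steel wrench lying flat, about 190 mm long; origin at the middle of its underside, on the slate. Stays where it is
- pipe_nipple: short iron pipe nipple standing on end, 34 mm across, 50 mm high; origin at the middle of its underside, on the slate. Stays where it is

How it is judged:
On the way, in this order (a step that is already met when the one before it is completed fails the run):
1. the drain lever is pushed shut while the supply is still shut (value of joint drain_lever below 0.1 rad and value of joint supply_lever below 0.35 rad), for 0.2 s.
2. the supply lever is pushed fully open with the drain shut (value of joint drain_lever below 0.1 rad and value of joint supply_lever above 1.471 rad), for 0.2 s.
At the end, for the whole second after the job is handed in: the drain lever is within 0.10 rad (6 degrees) of square across the pipe (shut), the supply lever within 0.10 rad of in line with the pipe (open), both at rest, and every loose thing within 20 mm of where it was (all of step 2 and velocity of joint drain_lever between -0.05 and 0.05 rad/s and velocity of joint supply_lever between -0.05 and 0.05 rad/s and distance of each of angle_stop, flange_1, flange_2, iron_plug, paste_tin, wrench, pipe_nipple from where it was at the start of the episode below 0.02 m); the robot touches nothing.
It fails at once if the supply is opened (past 0.35 rad) while the drain is not shut (over 0.15 rad) (value of joint supply_lever above 0.35 rad and value of joint drain_lever above 0.15 rad).
It fails at once if the supply lever is snapped open (faster than 3 rad/s) (velocity of joint supply_lever above 3 rad/s).
It fails at once if a lever is forced (the fingers push on it with more than 60 N) (contact force between the fingers and supply_lever above 60 N or contact force between the fingers and drain_lever above 60 N).
It fails at once if a lever is pinched: the fingers press on both its edges at once ((contact force between the fingers and supply_lever_c0 above 0.7 N and contact force between the fingers and supply_lever_c1 above 0.7 N) or (contact force between the fingers and drain_lever_c0 above 0.7 N and contact force between the fingers and drain_lever_c1 above 0.7 N)).
It fails at once if a loose fitting, the wrench or the tin is moved or lifted (more than 20 mm) (distance of any of angle_stop, flange_1, flange_2, iron_plug, paste_tin, wrench, pipe_nipple from where it was at the start of the episode above 0.02 m).
It also fails if it takes over 58 s, if anything falls off the work surface, if the arm or the gripper's body presses on something with over 40 N, if the wrist force passes 120 N, or if a joint passes its speed limit or range.

## Working session

There is one attempt and no reset: what is moved stays moved. The work goes in short steps, Python scripts to look and compute and a tool call to move; the robot and the scene stay as the last step left them, time stands still between calls to the robot, and variables do not carry over. Pictures are saved under pics/ and viewed, about 8 in all and at most 12, crops included, and the job is handed in when it is done.

Besides the shell and the picture viewer there is one more tool, called after "Request:" as name(argument=value, ...) on one line, values as JSON. servo_tool: Moves the arm, as the interface text tells. Its arguments: {"type":"object","properties":{"targets":{"type":"array","items":{"type":"object","properties":{"xyz":{"type":"array","items":{"type":"number"}},"twist":{"type":"array","items":{"type":"number"}},"jaw":{"type":"number"}}}},"squeeze":{"type":"number"}},"required":["targets"]}

```bash
mkdir -p pics; ls
python3 - <<'E'
from workcell import env
import cv2,numpy as np,pickle
s=env.get_state();print(s)
d={}
for n in("top","side"):
    c=env.read_camera(n);d[n]=c;cv2.imwrite(f"pics/{n}0.png",c["color"][...,::-1])
    print(n,c["fx"],c["fy"],c["cx"],c["cy"],c["eye"],c["attitude"])
pickle.dump(d,open("c0.pkl","wb"))
E
```

```text
pics
{'clock': 0.0, 'joint_pos': array([1.03940860e+00, 3.14010775e-01, 4.49589830e-02, 1.30359701e+00,
       1.86355174e-05, 1.43120636e+00]), 'qvel': array([ 0.00090847, -0.00050362, -0.00022594,  0.00039782, -0.00122106,
        0.0012779 ]), 'tau': array([-2.72977588e-03, -4.80629396e+01,  2.98530596e+01,  1.94814656e-02,
       -2.09617524e-04, -3.31734896e-05]), 'tcp_pos': array([0.21929695, 0.53097788, 0.2303948 ]), 'orientation': array([ 3.94415053e-04,  8.31218804e-01,  5.55944639e-01, -8.38116155e-04]), 'wrist_force': array([-0.44077517, -0.26010235,  0.03197753]), 'ft_torque': array([-0.03715889,  0.03488606,  0.01266057]), 'finger_gap': 0.08522296551097819}
top 498.7728595304245 498.7728595304245 284.41367129344553 212.9476204081953 [0.48505095 0.04472282 1.26464967] [ 0.0278386  -0.70556344  0.7080224  -0.01046522]
side 410.3521301993251 410.3521301993251 282.7106764293025 215.7745380659729 [ 0.13626829 -0.53218295  0.65238684] [-0.43285788  0.84548304 -0.2803368   0.13857765]
```

View pics/top0.png

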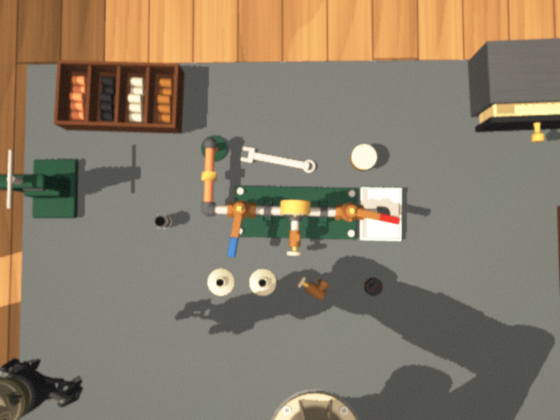

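View pics/side0.png

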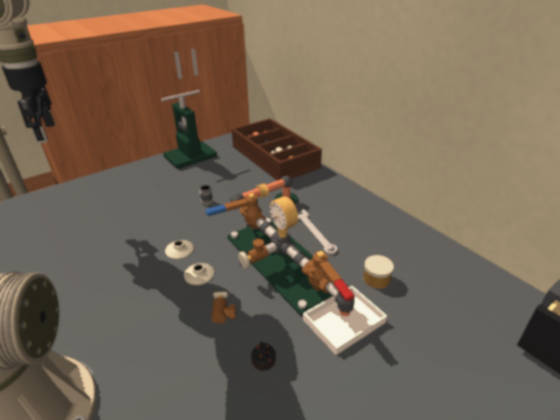

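The top view shows the supply lever (blue end at about px 233,246) near shut, pivot near (240,209). The drain lever (red end at about 388,218) is near open, pivot near (348,212). The loose parts lie in front of the rig at rows 280–290, with the tin and wrench behind it.

```bash
cat > h.py <<'E'
import numpy as np,cv2
from scipy.spatial.transform import Rotation as R
def rot(q): return R.from_quat([q[1],q[2],q[3],q[0]]).as_matrix()
def ray(c,uv,z):
    d=rot(c["attitude"])@np.array([(uv[0]-c["cx"])/c["fx"],(uv[1]-c["cy"])/c["fy"],1]);e=np.array(c["eye"])
    return e+d*(z-e[2])/d[2]
def cloud(c):
    v,u=np.mgrid[:420,:560];D=c["depth"]
    P=np.stack([(u-c["cx"])/c["fx"]*D,(v-c["cy"])/c["fy"]*D,D],-1)
    return P@rot(c["attitude"]).T+np.array(c["eye"])
def masks(c):
    h=cv2.cvtColor(c["color"],cv2.COLOR_RGB2HSV);H,S,V=h[...,0],h[...,1],h[...,2]
    return dict(blue=(H>100)&(H<125)&(S>140)&(V>60),red=((H<4)|(H>174))&(S>190)&(V>90),green=(H>60)&(H<95)&(S>110),orange=(H>8)&(H<18)&(S>150))
def big(m):
    n,l,s,ce=cv2.connectedComponentsWithStats(m.astype(np.uint8))
    i=1+np.argmax(s[1:,4]);return l==i,ce[i],s[i]
E
python3 - <<'E'
import pickle;from h import *
d=pickle.load(open("c0.pkl","rb"))
for n,c in d.items():
    P=cloud(c);m=masks(c)
    for k in("blue","red"):
        M=m[k].copy()
        x=P[...,0];M&=(x>.3)&(x<.75)&(abs(P[...,1])<.35)
        M,ce,st=big(M);print(n,k,ce,st,ray(c,ce,.110).round(4),"depth med",np.median(P[M],0).round(4))
    # heights
    X=P[(P[...,2]>.113)&(P[...,2]<.128)&(P[...,0]>.35)&(P[...,0]<.65)&(abs(P[...,1])<.3)&(c["depth"]>0)]
    for sg in(1,-1):
        Y=X[(X[:,1]-.04)*sg>.06];print(n,"hub",len(Y),Y.mean(0).round(4) if len(Y) else 0,Y.min(0).round(3),Y.max(0).round(3))
    G=m["green"]&(P[...,0]>.35)&(P[...,0]<.7)&(abs(P[...,1]-.04)<.25)&(P[...,2]<.05)
    if n=="top":
        G,_,_=big(cv2.morphologyEx(G.astype(np.uint8),cv2.MORPH_CLOSE,np.ones((25,25))));zz=np.median(P[G&m["green"]][:,2]);print("base z",zz)
        r=cv2.minAreaRect(np.argwhere(G)[:,::-1].astype(np.float32));b=cv2.boxPoints(r);print(b,[ray(c,p,zz).round(4) for p in b])
        for uv in[(240,209),(347,212),(295,205),(208,209)]:print(uv,P[uv[1],uv[0]].round(3))
        Q=P[(P[...,2]>.0025)&(P[...,0]>.15)&(P[...,0]<.8)&(abs(P[...,1])<.35)]
        h=((P[...,2]>.006)&(c["depth"]>0)&(P[...,0]>.2)&(P[...,0]<.8)&(abs(P[...,1])<.4)).astype(np.uint8)
        n_,l,s,ce=cv2.connectedComponentsWithStats(h)
        for i in range(1,n_):
            if s[i,4]>60:print("obj",s[i],ray(c,ce[i],.02).round(3),P[l==i][:,2].max().round(3))
E
```

```text
top blue [232.29126214 247.        ] [228 239   9  17 103] [0.4692 0.194  0.11  ] depth med [0.4692 0.1946 0.1091]
top red [388.66666667 218.26436782] [381 214  17   9  87] [ 0.5345 -0.1674  0.11  ] depth med [ 0.5351 -0.1671  0.109 ]
top hub 74 [0.5475 0.1802 0.1159] [0.455 0.164 0.113] [0.573 0.204 0.124]
top hub 76 [ 0.5508 -0.0958  0.116 ] [ 0.53  -0.191  0.113] [ 0.565 -0.069  0.123]
base z 0.011642007689794953
[[237.80405 232.6829 ]
 [239.3848  186.84087]
 [308.13065 189.21141]
 [306.5499  235.05345]] [array([0.5038, 0.1929, 0.0116]), array([0.6197, 0.1892, 0.0116]), array([0.6127, 0.0155, 0.0116]), array([0.4973, 0.0201, 0.0116])]
(240, 209) [0.485 0.045 1.265]
(347, 212) [ 0.549 -0.072  0.11 ]
(295, 205) [0.562 0.048 0.174]
(208, 209) [0.56  0.258 0.072]
obj [151 111  31  22 451] [0.782 0.37  0.02 ] 0.076
obj [ 201  135  201  122 8579] [0.563 0.06  0.02 ] 0.179
obj [350 144  27  27 532] [ 0.693 -0.123  0.02 ] 0.05
obj [241 146  32  16 144] [0.7   0.149 0.02 ] 0.014
obj [298 160  16  12  62] [0.675 0.023 0.02 ] 0.013
obj [154 214  18  14 202] [0.534 0.383 0.02 ] 0.058
obj [208 269  25  25 400] [0.383 0.235 0.02 ] 0.026
obj [250 268  25  27 399] [0.382 0.131 0.02 ] 0.026
obj [298 276  32  24 371] [0.368 0.001 0.02 ] 0.034
obj [364 277  19  19 276] [ 0.372 -0.143  0.02 ] 0.048
side blue [215.12       209.66666667] [207 206  17   8  75] [0.4671 0.1858 0.11  ] depth med [0.4679 0.1875 0.1087]
side red [343.36774194 289.43870968] [335 280  17  20 155] [ 0.53   -0.1754  0.11  ] depth med [ 0.5305 -0.1749  0.1091]
side hub 38 [0.5586 0.1749 0.1165] [0.549 0.161 0.113] [0.571 0.187 0.122]
side hub 50 [ 0.5523 -0.0838  0.1173] [ 0.542 -0.096  0.113] [ 0.564 -0.07   0.122]
```

```bash
cat >> h.py <<'E'
YAW=-0.032
SP=np.array([.5575,.1755]);DP=np.array([.551,-.0835])
rx=np.array([np.cos(YAW),np.sin(YAW)]);ry=np.array([-np.sin(YAW),np.cos(YAW)])
def tip(which,th,clear=0.,r=.088,a=.0145,b=.011):
    # tool x along rig y (half a), tool y along rig x (half b). drain is pushed to lower th, supply to higher th
    p,o=(DP,-ry) if which=="d" else (SP,ry)
    u=-np.cos(th)*rx+np.sin(th)*o; n=(np.sin(th)*rx+np.cos(th)*o)*(1 if which=="d" else -1)
    return p+r*u+n*(.009+a*abs(n@ry)+b*abs(n@rx)+clear)
def shift(s,w,z=None):
    # world target -> shift in tool axes of state s
    w=np.r_[w,s["tcp_pos"][2] if z is None else z]
    return (rot(s["orientation"]).T@(w-s["tcp_pos"])).round(4)
E
python3 - <<'E'
from h import *;from workcell import env
s=env.get_state()
g=lambda p,q:np.arctan2(*reversed([(q-p)@-rx,(q-p)@ry]))
print("supply th",g(SP,np.array([.4685,.191])),"drain th",np.arctan2((np.array([.533,-.171])-DP)@-ry,(np.array([.533,-.171])-DP)@-rx))
w=tip("d",1.39,.018);print(w,shift(s,w))
yaw=np.arctan2(*rot(s["orientation"])[1::-1,0]);print("yaw",yaw,"twist z",-(np.pi/2+YAW-yaw))
p0=tip("d",1.39,.018)
for t in np.r_[1.39,np.arange(1.3,-.11,-.1)]:
    q=tip("d",t);print(t.round(2),q.round(3),"tool x,y",((q-p0)@ry).round(4),((q-p0)@rx).round(4))
E
```

```text
supply th 0.14042789370294503 drain th 1.3999123478502566
[ 0.57193104 -0.17805324] [-0.5207  0.5966  0.0007]
yaw 1.179029183912703 twist z -0.3597671428821936
1.39 [ 0.554 -0.174] tool x,y 0.0032 -0.0177
1.3 [ 0.547 -0.174] tool x,y 0.0028 -0.0249
1.2 [ 0.539 -0.174] tool x,y 0.0029 -0.033
1.1 [ 0.531 -0.173] tool x,y 0.0039 -0.0412
1.0 [ 0.523 -0.171] tool x,y 0.0057 -0.0495
0.9 [ 0.514 -0.168] tool x,y 0.0083 -0.0578
0.8 [ 0.506 -0.164] tool x,y 0.0119 -0.0659
0.7 [ 0.499 -0.159] tool x,y 0.0164 -0.0737
0.6 [ 0.491 -0.154] tool x,y 0.0217 -0.0812
0.5 [ 0.485 -0.147] tool x,y 0.028 -0.0882
0.4 [ 0.478 -0.14 ] tool x,y 0.035 -0.0946
0.3 [ 0.473 -0.132] tool x,y 0.0429 -0.1003
0.2 [ 0.468 -0.123] tool x,y 0.0515 -0.1051
0.1 [ 0.465 -0.114] tool x,y 0.0606 -0.1091
-0.0 [ 0.462 -0.104] tool x,y 0.0703 -0.1119
-0.1 [ 0.461 -0.096] tool x,y 0.0782 -0.114
```

Request:
servo_tool(targets=[{"xyz": [0,0,0],"twist": [0,0,0],"jaw": 0}], squeeze=20)

```text
clock: 0.18
tcp_pos: [0.2194, 0.5311, 0.2307]
orientation: [0.0, 0.831, 0.556, -0.001]
wrist_force: [1.1, 0.8, -0.4]
finger_gap: 0.0755
```

Request:
servo_tool(targets=[{"xyz": [-0.026,0.03,0],"twist": [0,0,-0.06],"jaw": 0},{"xyz": [-0.052,0.06,0],"twist": [0,0,-0.12],"jaw": 0},{"xyz": [-0.078,0.09,0],"twist": [0,0,-0.18],"jaw": 0},{"xyz": [-0.104,0.12,0],"twist": [0,0,-0.24],"jaw": 0},{"xyz": [-0.13,0.15,0],"twist": [0,0,-0.3],"jaw": 0},{"xyz": [-0.156,0.18,0],"twist": [0,0,-0.36],"jaw": 0},{"xyz": [-0.182,0.21,0],"twist": [0,0,-0.36],"jaw": 0},{"xyz": [-0.208,0.24,0],"twist": [0,0,-0.36],"jaw": 0},{"xyz": [-0.234,0.27,0],"twist": [0,0,-0.36],"jaw": 0},{"xyz": [-0.26,0.3,0],"twist": [0,0,-0.36],"jaw": 0},{"xyz": [-0.26,0.3,0],"twist": [0,0,-0.36],"jaw": 0},{"xyz": [-0.26,0.3,0],"twist": [0,0,-0.36],"jaw": 0}])

```text
clock: 1.18
tcp_pos: [0.3984, 0.1747, 0.2312]
orientation: [-0.0, 0.72, 0.694, -0.0]
wrist_force: [0.1, 0.4, -0.1]
finger_gap: 0.0001
```

Run:
```python
from h import *;from workcell import env
s=env.get_state();print(s["tcp_pos"],s["joint_pos"],np.arctan2(*rot(s["orientation"])[1::-1,0]),s["finger_gap"])
print(shift(s,[.578,-.178]))
```

```text
[0.39837721 0.17471437 0.2311776 ] [ 2.28165915e-01  4.26022333e-02 -2.85563698e-01  1.24280885e+00
  2.55821294e-04  2.65470878e-01] 1.5334913170852615 5.430864757415496e-05
[-3.458e-01  1.927e-01 -1.000e-04]
```

Request:
servo_tool(targets=[{"xyz": [-0.035,0.019,0],"jaw": 0},{"xyz": [-0.069,0.038,0],"jaw": 0},{"xyz": [-0.104,0.058,0],"jaw": 0},{"xyz": [-0.138,0.077,0],"jaw": 0},{"xyz": [-0.173,0.096,0],"jaw": 0},{"xyz": [-0.207,0.116,0],"jaw": 0},{"xyz": [-0.242,0.135,0],"jaw": 0},{"xyz": [-0.277,0.154,0],"jaw": 0},{"xyz": [-0.311,0.173,0],"jaw": 0},{"xyz": [-0.346,0.193,0],"jaw": 0},{"xyz": [-0.346,0.193,0.03],"jaw": 0},{"xyz": [-0.346,0.193,0.06],"jaw": 0}])

```text
schema error: expected keys xyz, twist, jaw
```

Run:
```python
from h import *;from workcell import env
s=env.get_state();print(s["tcp_pos"],s["wrist_force"])
print(shift(s,[.578,-.178],.088))
a=env.read_camera("side")["color"];b=env.read_camera("top")["color"]
im=np.hstack([cv2.resize(a[180:380,220:420],(400,400),interpolation=2),cv2.resize(b[130:330,250:450],(400,400),interpolation=2)])
cv2.imwrite("pics/p1.png",im[...,::-1])
```

```text
[0.39837721 0.17471437 0.2311776 ] [ 0.07352785  0.43482268 -0.12671711]
[-0.3458  0.1927  0.1431]
```

View pics/p1.png

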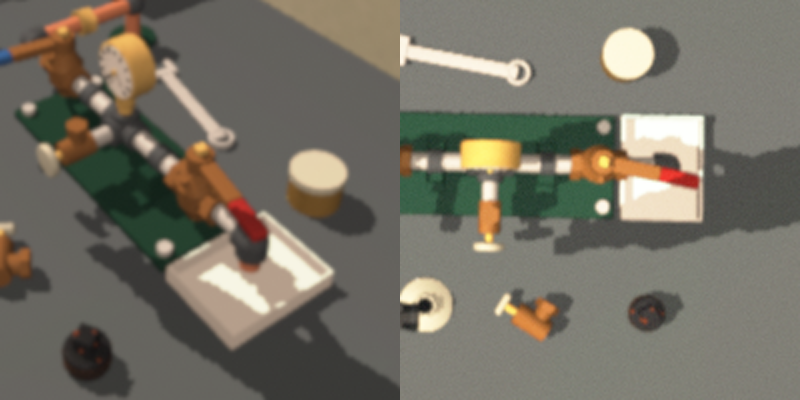

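The move was refused because every row needs a twist, so the arm did not move. The crops show the levers unchanged; the drain hub is at top pixel (350,211), and there is free room behind the red lever.

Request:
servo_tool(targets=[{"xyz": [-0.035,0.019,0],"twist": [0,0,0],"jaw": 0},{"xyz": [-0.069,0.038,0],"twist": [0,0,0],"jaw": 0},{"xyz": [-0.104,0.058,0],"twist": [0,0,0],"jaw": 0},{"xyz": [-0.138,0.077,0],"twist": [0,0,0],"jaw": 0},{"xyz": [-0.173,0.096,0],"twist": [0,0,0],"jaw": 0},{"xyz": [-0.207,0.116,0],"twist": [0,0,0],"jaw": 0},{"xyz": [-0.242,0.135,0],"twist": [0,0,0],"jaw": 0},{"xyz": [-0.277,0.154,0],"twist": [0,0,0],"jaw": 0},{"xyz": [-0.311,0.173,0],"twist": [0,0,0],"jaw": 0},{"xyz": [-0.346,0.193,0],"twist": [0,0,0],"jaw": 0},{"xyz": [-0.346,0.193,0.03],"twist": [0,0,0],"jaw": 0},{"xyz": [-0.346,0.193,0.06],"twist": [0,0,0],"jaw": 0}])

```text
clock: 2.28
tcp_pos: [0.5831, -0.1761, 0.172]
orientation: [0.003, 0.718, 0.696, 0.001]
wrist_force: [-0.6, -0.3, -0.3]
finger_gap: -0.0
```

Run:
```python
from h import *;from workcell import env
s=env.get_state();print(s["tcp_pos"],s["wrist_force"])
print(shift(s,[.578,-.178],.088))
a=env.read_camera("side")["color"];b=env.read_camera("top");c=b
print(ray(c,(350,211),.121))
b=b["color"]
im=np.hstack([cv2.resize(a[180:380,220:420],(400,400),interpolation=2),cv2.resize(b[130:330,250:450],(400,400),interpolation=2)])
cv2.imwrite("pics/p2.png",im[...,::-1])
```

```text
[ 0.58307127 -0.17614484  0.17196219] [-0.63962601 -0.31147158 -0.30862897]
[-0.0019 -0.0055  0.0839]
[ 0.55097692 -0.07750094  0.121     ]
```

View pics/p2.png

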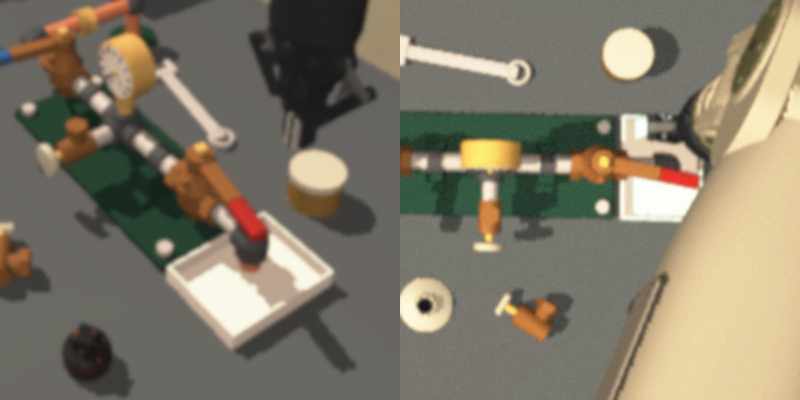

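Fingertips are above and behind the red lever, clear of it. Descending to lever height.

Request:
servo_tool(targets=[{"xyz": [0,0,0.03],"twist": [0,0,0],"jaw": 0},{"xyz": [0,0,0.055],"twist": [0,0,0],"jaw": 0},{"xyz": [0,0,0.075],"twist": [0,0,0],"jaw": 0},{"xyz": [0,0,0.083],"twist": [0,0,0],"jaw": 0},{"xyz": [0,0,0.083],"twist": [0,0,0],"jaw": 0},{"xyz": [0,0,0.083],"twist": [0,0,0],"jaw": 0}])

```text
clock: 2.88
tcp_pos: [0.5802, -0.1743, 0.0896]
orientation: [0.0, 0.718, 0.696, 0.0]
wrist_force: [0.9, -0.5, -0.2]
finger_gap: 0.0
```

Run:
```python
from h import *;from workcell import env
s=env.get_state();print(s["tcp_pos"],s["wrist_force"])
for t in np.r_[1.39,np.arange(1.3,-.11,-.1)]:print(t.round(2),shift(s,tip("d",t),.088))
```

```text
[ 0.58023115 -0.1743288   0.08963347] [ 0.8656349  -0.47940337 -0.18186579]
1.39 [-0.0007 -0.0259  0.0016]
1.3 [-0.0012 -0.033   0.0016]
1.2 [-0.001  -0.0412  0.0016]
1.1 [ 0.     -0.0494  0.0016]
1.0 [ 0.0018 -0.0577  0.0016]
0.9 [ 0.0045 -0.066   0.0016]
0.8 [ 0.0081 -0.0741  0.0016]
0.7 [ 0.0125 -0.0819  0.0016]
0.6 [ 0.0179 -0.0894  0.0016]
0.5 [ 0.0242 -0.0964  0.0015]
0.4 [ 0.0313 -0.1027  0.0015]
0.3 [ 0.0391 -0.1084  0.0015]
0.2 [ 0.0477 -0.1132  0.0015]
0.1 [ 0.0569 -0.1171  0.0015]
-0.0 [ 0.0666 -0.12    0.0015]
-0.1 [ 0.0745 -0.122   0.0015]
```

Request:
servo_tool(targets=[{"xyz": [0,-0.012,0.001],"twist": [0,0,0],"jaw": 0},{"xyz": [0,-0.024,0.001],"twist": [0,0,0],"jaw": 0},{"xyz": [-0.001,-0.033,0.001],"twist": [0,0,0],"jaw": 0},{"xyz": [-0.001,-0.041,0.001],"twist": [0,0,0],"jaw": 0},{"xyz": [0,-0.049,0.001],"twist": [0,0,0],"jaw": 0},{"xyz": [0.002,-0.058,0.001],"twist": [0,0,0],"jaw": 0},{"xyz": [0.004,-0.066,0.001],"twist": [0,0,0],"jaw": 0},{"xyz": [0.008,-0.074,0.001],"twist": [0,0,0],"jaw": 0},{"xyz": [0.012,-0.082,0.001],"twist": [0,0,0],"jaw": 0},{"xyz": [0.018,-0.089,0.001],"twist": [0,0,0],"jaw": 0},{"xyz": [0.024,-0.096,0.001],"twist": [0,0,0],"jaw": 0},{"xyz": [0.024,-0.096,0.001],"twist": [0,0,0],"jaw": 0}])

```text
clock: 3.88
tcp_pos: [0.4851, -0.1486, 0.0893]
orientation: [0.002, 0.718, 0.696, 0.001]
wrist_force: [0.7, -0.7, 1.6]
finger_gap: 0.0001
```

Run:
```python
from h import *;from workcell import env
s=env.get_state();print(s["tcp_pos"],s["wrist_force"])
for t in (.5,.4,.3,.2,.1,.05,0,-.05,-.1):print(t,shift(s,tip("d",t),.088))
a=env.read_camera("side")["color"];b=env.read_camera("top");b=b["color"]
im=np.hstack([cv2.resize(a[180:380,220:420],(400,400),interpolation=2),cv2.resize(b[130:330,250:450],(400,400),interpolation=2)])
cv2.imwrite("pics/p3.png",im[...,::-1])
```

```text
[ 0.4850577  -0.1486284   0.08929946] [ 0.72126286 -0.69406281  1.56124532]
0.5 [ 0.0013 -0.0005  0.0013]
0.4 [ 0.0084 -0.0069  0.0013]
0.3 [ 0.0163 -0.0125  0.0012]
0.2 [ 0.0248 -0.0174  0.0012]
0.1 [ 0.034  -0.0213  0.0012]
0.05 [ 0.0388 -0.0228  0.0011]
0 [ 0.0437 -0.0242  0.0011]
-0.05 [ 0.0476 -0.0252  0.0011]
-0.1 [ 0.0516 -0.0262  0.0011]
```

View pics/p3.png

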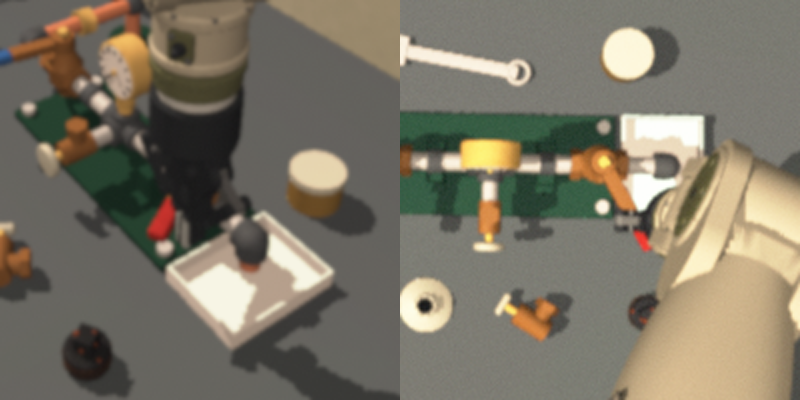

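The lever is following and stands at about 0.5 rad (top crop: from (602,165) to (645,240)). Continuing gently to just short of the stop.

Request:
servo_tool(targets=[{"xyz": [0.005,-0.004,0.001],"twist": [0,0,0],"jaw": 0},{"xyz": [0.009,-0.007,0.001],"twist": [0,0,0],"jaw": 0},{"xyz": [0.013,-0.01,0.001],"twist": [0,0,0],"jaw": 0},{"xyz": [0.017,-0.013,0.001],"twist": [0,0,0],"jaw": 0},{"xyz": [0.021,-0.015,0.001],"twist": [0,0,0],"jaw": 0},{"xyz": [0.025,-0.017,0.001],"twist": [0,0,0],"jaw": 0},{"xyz": [0.029,-0.019,0.001],"twist": [0,0,0],"jaw": 0},{"xyz": [0.033,-0.021,0.001],"twist": [0,0,0],"jaw": 0},{"xyz": [0.036,-0.022,0.001],"twist": [0,0,0],"jaw": 0},{"xyz": [0.038,-0.023,0.001],"twist": [0,0,0],"jaw": 0},{"xyz": [0.038,-0.023,0.001],"twist": [0,0,0],"jaw": 0},{"xyz": [0.038,-0.023,0.001],"twist": [0,0,0],"jaw": 0}])

```text
clock: 4.98
tcp_pos: [0.4615, -0.1088, 0.0859]
orientation: [-0.001, 0.718, 0.696, -0.0]
wrist_force: [0.5, -0.3, 0.3]
finger_gap: 0.0002
```

Request:
servo_tool(targets=[{"xyz": [0.002,0,0],"twist": [0,0,0],"jaw": 0},{"xyz": [0.003,0,0],"twist": [0,0,0],"jaw": 0},{"xyz": [0.003,0,0],"twist": [0,0,0],"jaw": 0}])

```text
clock: 5.23
tcp_pos: [0.4615, -0.1064, 0.0859]
orientation: [-0.001, 0.718, 0.696, -0.001]
wrist_force: [-2.2, -2.2, 0.2]
finger_gap: -0.0
```

```bash
cat >> h.py <<'E'
def levers(c):
    P=cloud(c);m=masks(c)
    for k in("red","blue"):
        M=m[k]&(P[...,0]>.3)&(P[...,0]<.75)&(abs(P[...,1])<.35)&(abs(P[...,2]-.109)<.006)
        if M.sum()<15: print(k,"hidden");continue
        q=np.median(P[M],0)[:2];p,o=(DP,-ry) if k=="red" else (SP,ry)
        print(k,M.sum(),q.round(4),"th",np.arctan2((q-p)@o,-(q-p)@rx).round(3),"r",np.linalg.norm(q-p).round(3))
E
python3 - <<'E'
from h import *;from workcell import env
s=env.get_state();print(s["tcp_pos"],s["wrist_force"])
a=env.read_camera("side");b=env.read_camera("top")
levers(a);levers(b)
a=a["color"];b=b["color"]
im=np.hstack([cv2.resize(a[180:380,220:420],(400,400),interpolation=2),cv2.resize(b[130:330,250:450],(400,400),interpolation=2)])
cv2.imwrite("pics/p4.png",im[...,::-1])
E
```

```text
[ 0.4614821  -0.10639069  0.08588845] [-2.24665971 -2.20625567  0.2401005 ]
red 77 [ 0.4462 -0.0861] th 0.057 r 0.105
blue 76 [0.4691 0.1876] th 0.104 r 0.089
red 25 [ 0.4777 -0.0781] th -0.042 r 0.073
blue 104 [0.4692 0.1946] th 0.181 r 0.09
```

View pics/p4.png

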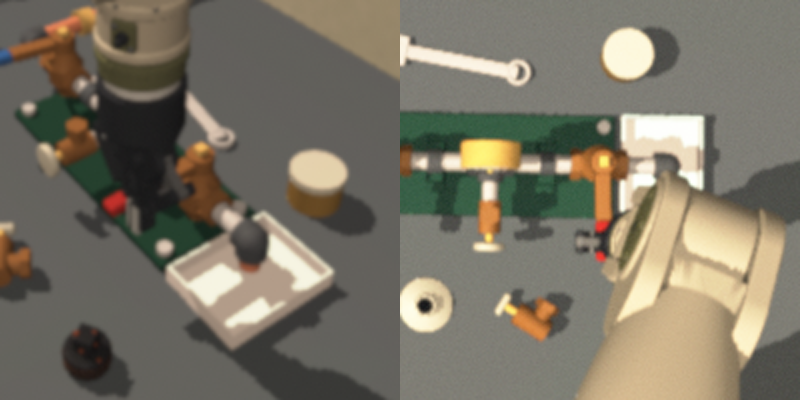

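The lever is almost square (top crop column about 602, from row 160 to 255). Pushing in small steps until the stop is just felt.

Request:
servo_tool(targets=[{"xyz": [0.002,0,0],"twist": [0,0,0],"jaw": 0},{"xyz": [0.002,0,0],"twist": [0,0,0],"jaw": 0},{"xyz": [0.002,0,0],"twist": [0,0,0],"jaw": 0}])

```text
clock: 5.58
tcp_pos: [0.4624, -0.1044, 0.0861]
orientation: [-0.0, 0.718, 0.696, -0.0]
wrist_force: [-1.3, -1.7, -1.2]
finger_gap: 0.0001
```

Request:
servo_tool(targets=[{"xyz": [0.002,0,0],"twist": [0,0,0],"jaw": 0},{"xyz": [0.002,0,0],"twist": [0,0,0],"jaw": 0},{"xyz": [0.002,0,0],"twist": [0,0,0],"jaw": 0}])

```text
clock: 5.83
tcp_pos: [0.4625, -0.1032, 0.0862]
orientation: [0.0, 0.718, 0.696, -0.001]
wrist_force: [-2.9, -6.2, -1.4]
finger_gap: 0.0002
```

Request:
servo_tool(targets=[{"xyz": [0.002,0,0],"twist": [0,0,0],"jaw": 0},{"xyz": [0.002,0,0],"twist": [0,0,0],"jaw": 0},{"xyz": [0.002,0,0],"twist": [0,0,0],"jaw": 0}])

```text
clock: 6.08
tcp_pos: [0.4625, -0.1031, 0.0862]
orientation: [0.002, 0.719, 0.695, -0.002]
wrist_force: [-4.6, -12.7, -2.9]
finger_gap: -0.0002
```

The stop is felt: the tip stalled and the force rose to 13 N. Backing off, rising, and looking.

Request:
servo_tool(targets=[{"xyz": [-0.015,0,0],"twist": [0,0,0],"jaw": 0},{"xyz": [-0.035,0,0],"twist": [0,0,0],"jaw": 0},{"xyz": [-0.04,0,-0.03],"twist": [0,0,0],"jaw": 0},{"xyz": [-0.04,0,-0.065],"twist": [0,0,0],"jaw": 0},{"xyz": [-0.04,0,-0.1],"twist": [0,0,0],"jaw": 0},{"xyz": [-0.04,0,-0.12],"twist": [0,0,0],"jaw": 0},{"xyz": [-0.04,0,-0.12],"twist": [0,0,0],"jaw": 0}])

```text
clock: 6.67
tcp_pos: [0.4648, -0.1412, 0.2115]
orientation: [0.004, 0.718, 0.696, 0.003]
wrist_force: [0.8, -0.6, -0.4]
finger_gap: -0.0001
```

Run:
```python
from h import *;from workcell import env
s=env.get_state();print(s["tcp_pos"],s["wrist_force"])
a=env.read_camera("side");b=env.read_camera("top")
levers(a);levers(b)
w=tip("s",.14,.016);print(w,shift(s,w))
```

```text
[ 0.46481396 -0.14124921  0.21150114] [ 0.83846571 -0.59535607 -0.39688332]
red 180 [ 0.46   -0.0842] th 0.04 r 0.091
blue 73 [0.4676 0.1871] th 0.097 r 0.091
red 118 [ 0.4616 -0.0781] th -0.028 r 0.09
blue 102 [0.4692 0.1943] th 0.178 r 0.09
[0.4637995  0.15027177] [ 0.2913 -0.0102 -0.0007]
```

The drain reads +0.04 rad from the side and −0.03 from the top, so it is shut. Going to the inner side of the blue lever.

Request:
servo_tool(targets=[{"xyz": [0.035,-0.001,0],"twist": [0,0,0],"jaw": 0},{"xyz": [0.07,-0.002,0],"twist": [0,0,0],"jaw": 0},{"xyz": [0.105,-0.004,0],"twist": [0,0,0],"jaw": 0},{"xyz": [0.14,-0.005,0],"twist": [0,0,0],"jaw": 0},{"xyz": [0.175,-0.006,0],"twist": [0,0,0],"jaw": 0},{"xyz": [0.21,-0.007,0],"twist": [0,0,0],"jaw": 0},{"xyz": [0.245,-0.009,0],"twist": [0,0,0],"jaw": 0},{"xyz": [0.275,-0.01,0],"twist": [0,0,0],"jaw": 0},{"xyz": [0.289,-0.01,0],"twist": [0,0,0],"jaw": 0},{"xyz": [0.289,-0.01,0],"twist": [0,0,0],"jaw": 0},{"xyz": [0.289,-0.01,0.03],"twist": [0,0,0],"jaw": 0},{"xyz": [0.289,-0.01,0.04],"twist": [0,0,0],"jaw": 0}])

```text
clock: 7.77
tcp_pos: [0.4588, 0.1485, 0.1628]
orientation: [-0.001, 0.718, 0.696, -0.002]
wrist_force: [-1.4, -0.4, -0.2]
finger_gap: 0.0002
```

Run:
```python
from h import *;from workcell import env
s=env.get_state();print(s["tcp_pos"],s["wrist_force"])
print(shift(s,tip("s",.14,.016),.087))
a=env.read_camera("side")["color"];b=env.read_camera("top");b=b["color"]
im=np.hstack([cv2.resize(a[120:320,130:330],(400,400),interpolation=2),cv2.resize(b[130:330,150:350],(400,400),interpolation=2)])
cv2.imwrite("pics/p5.png",im[...,::-1])
```

```text
[0.45879177 0.14851371 0.16280317] [-1.37469735 -0.4244632  -0.16831305]
[0.0019 0.0053 0.0758]
```

View pics/p5.png

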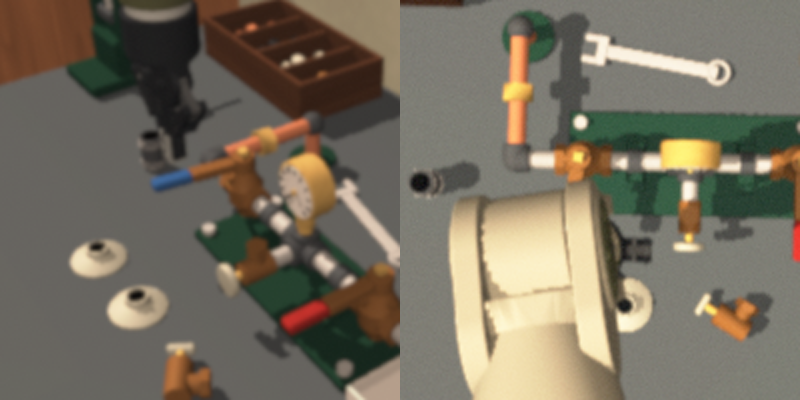

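The picture is consistent with the tip (0.459, 0.149) on the inner side of the blue lever: at z 0.16 the tip projects past it in the side view. Red lever is square, and nothing lies below the descent.

Request:
servo_tool(targets=[{"xyz": [0,0.005,0.025],"twist": [0,0,0],"jaw": 0},{"xyz": [0,0.005,0.045],"twist": [0,0,0],"jaw": 0},{"xyz": [0,0.005,0.065],"twist": [0,0,0],"jaw": 0},{"xyz": [0,0.005,0.074],"twist": [0,0,0],"jaw": 0},{"xyz": [0,0.005,0.074],"twist": [0,0,0],"jaw": 0},{"xyz": [0,0.005,0.074],"twist": [0,0,0],"jaw": 0}])

```text
clock: 8.37
tcp_pos: [0.4657, 0.148, 0.0927]
orientation: [-0.0, 0.719, 0.695, -0.0]
wrist_force: [0.4, 0.9, 0.8]
finger_gap: 0.0002
```

Run:
```python
from h import *;from workcell import env
s=env.get_state();print(s["tcp_pos"],s["wrist_force"])
for t in np.arange(.1,1.65,.1):print(t.round(2),shift(s,tip("s",t),.087))
```

```text
[0.46574914 0.14799474 0.09269393] [0.37034683 0.89275711 0.77808727]
0.1 [0.0148 0.0008 0.0057]
0.2 [ 0.023  -0.0005  0.0057]
0.3 [ 0.0315 -0.001   0.0057]
0.4 [ 0.0402 -0.0006  0.0057]
0.5 [0.0489 0.0006 0.0057]
0.6 [0.0577 0.0028 0.0057]
0.7 [0.0663 0.006  0.0057]
0.8 [0.0748 0.0101 0.0057]
0.9 [0.0828 0.0152 0.0057]
1.0 [0.0904 0.0213 0.0057]
1.1 [0.0974 0.0282 0.0057]
1.2 [0.1036 0.036  0.0057]
1.3 [0.109  0.0446 0.0057]
1.4 [0.1134 0.0538 0.0057]
1.5 [0.1168 0.0636 0.0057]
1.6 [0.119  0.0729 0.0057]
```

Request:
servo_tool(targets=[{"xyz": [0.005,0,0.004],"twist": [0,0,0],"jaw": 0},{"xyz": [0.01,0,0.005],"twist": [0,0,0],"jaw": 0},{"xyz": [0.014,0,0.005],"twist": [0,0,0],"jaw": 0},{"xyz": [0.018,0,0.005],"twist": [0,0,0],"jaw": 0},{"xyz": [0.022,-0.001,0.005],"twist": [0,0,0],"jaw": 0},{"xyz": [0.026,-0.001,0.005],"twist": [0,0,0],"jaw": 0},{"xyz": [0.03,-0.001,0.005],"twist": [0,0,0],"jaw": 0},{"xyz": [0.034,-0.001,0.005],"twist": [0,0,0],"jaw": 0},{"xyz": [0.038,-0.001,0.005],"twist": [0,0,0],"jaw": 0},{"xyz": [0.042,0,0.005],"twist": [0,0,0],"jaw": 0},{"xyz": [0.046,0,0.005],"twist": [0,0,0],"jaw": 0},{"xyz": [0.05,0.001,0.005],"twist": [0,0,0],"jaw": 0}])

```text
clock: 9.37
tcp_pos: [0.4679, 0.1986, 0.0871]
orientation: [-0.0, 0.718, 0.696, -0.0]
wrist_force: [1.0, -5.6, 1.2]
finger_gap: -0.0
```

Run:
```python
from h import *;from workcell import env
s=env.get_state();print(s["tcp_pos"],s["wrist_force"])
levers(env.read_camera("side"))
for t in np.arange(.4,1.2,.1):print(t.round(2),shift(s,tip("s",t),.087))
```

```text
[0.46793702 0.1986069  0.08712295] [ 1.03796077 -5.64809683  1.2158532 ]
red 182 [ 0.4602 -0.0839] th 0.036 r 0.091
blue hidden
0.4 [-0.0105 -0.0012  0.0001]
0.5 [-0.0017  0.0001  0.0001]
0.6 [0.007  0.0023 0.0001]
0.7 [0.0157 0.0054 0.0001]
0.8 [0.0241 0.0096 0.0001]
0.9 [0.0321 0.0147 0.0001]
1.0 [0.0397 0.0208 0.0001]
1.1 [0.0467 0.0277 0.0001]
```

Contact force is about 5 N, as expected for friction. Continuing slowly along the arc.

Request:
servo_tool(targets=[{"xyz": [0.004,0.001,0],"twist": [0,0,0],"jaw": 0},{"xyz": [0.008,0.003,0],"twist": [0,0,0],"jaw": 0},{"xyz": [0.012,0.004,0],"twist": [0,0,0],"jaw": 0},{"xyz": [0.016,0.005,0],"twist": [0,0,0],"jaw": 0},{"xyz": [0.02,0.008,0],"twist": [0,0,0],"jaw": 0},{"xyz": [0.024,0.01,0],"twist": [0,0,0],"jaw": 0},{"xyz": [0.028,0.012,0],"twist": [0,0,0],"jaw": 0},{"xyz": [0.032,0.015,0],"twist": [0,0,0],"jaw": 0},{"xyz": [0.036,0.018,0],"twist": [0,0,0],"jaw": 0},{"xyz": [0.04,0.021,0],"twist": [0,0,0],"jaw": 0},{"xyz": [0.044,0.025,0],"twist": [0,0,0],"jaw": 0},{"xyz": [0.047,0.028,0],"twist": [0,0,0],"jaw": 0}])

```text
clock: 10.42
tcp_pos: [0.4981, 0.245, 0.0872]
orientation: [-0.0, 0.718, 0.696, -0.0]
wrist_force: [-1.3, -3.6, 0.3]
finger_gap: -0.0002
```

Run:
```python
from h import *;from workcell import env
s=env.get_state();print(s["tcp_pos"],s["wrist_force"])
a=env.read_camera("side");b=env.read_camera("top");levers(a);levers(b)
for t in np.arange(1.,1.65,.1):print(t.round(2),shift(s,tip("s",t),.087))
```

```text
[0.49809038 0.24495388 0.08723132] [-1.27231921 -3.61581427  0.29621597]
red 184 [ 0.4599 -0.0846] th 0.044 r 0.091
blue hidden
red 110 [ 0.4617 -0.078 ] th -0.03 r 0.089
blue hidden
1.0 [-0.0076 -0.0079  0.0002]
1.1 [-0.0006 -0.0009  0.0002]
1.2 [0.0056 0.0069 0.0002]
1.3 [0.011  0.0154 0.0002]
1.4 [0.0154 0.0247 0.0002]
1.5 [0.0188 0.0344 0.0002]
1.6 [0.021  0.0438 0.0002]
```

Request:
servo_tool(targets=[{"xyz": [0.003,0.003,0],"twist": [0,0,0],"jaw": 0},{"xyz": [0.006,0.007,0],"twist": [0,0,0],"jaw": 0},{"xyz": [0.009,0.011,0],"twist": [0,0,0],"jaw": 0},{"xyz": [0.011,0.015,0],"twist": [0,0,0],"jaw": 0},{"xyz": [0.013,0.019,0],"twist": [0,0,0],"jaw": 0},{"xyz": [0.015,0.023,0],"twist": [0,0,0],"jaw": 0},{"xyz": [0.016,0.027,0],"twist": [0,0,0],"jaw": 0},{"xyz": [0.018,0.031,0],"twist": [0,0,0],"jaw": 0},{"xyz": [0.019,0.034,0],"twist": [0,0,0],"jaw": 0},{"xyz": [0.019,0.036,0],"twist": [0,0,0],"jaw": 0},{"xyz": [0.019,0.036,0],"twist": [0,0,0],"jaw": 0}])

```text
clock: 11.43
tcp_pos: [0.5349, 0.2629, 0.0872]
orientation: [-0.0, 0.718, 0.696, 0.001]
wrist_force: [-1.5, -0.2, -1.5]
finger_gap: 0.0002
```

Request:
servo_tool(targets=[{"xyz": [0,0.002,0],"twist": [0,0,0],"jaw": 0},{"xyz": [0,0.002,0],"twist": [0,0,0],"jaw": 0},{"xyz": [0,0.002,0],"twist": [0,0,0],"jaw": 0}])

```text
clock: 11.68
tcp_pos: [0.5365, 0.2628, 0.0874]
orientation: [-0.0, 0.718, 0.696, 0.001]
wrist_force: [-3.7, 1.3, -0.8]
finger_gap: 0.0002
```

Request:
servo_tool(targets=[{"xyz": [0,0.002,0],"twist": [0,0,0],"jaw": 0},{"xyz": [0,0.002,0],"twist": [0,0,0],"jaw": 0},{"xyz": [0,0.002,0],"twist": [0,0,0],"jaw": 0}])

```text
clock: 11.93
tcp_pos: [0.5385, 0.2625, 0.0875]
orientation: [-0.0, 0.718, 0.696, 0.0]
wrist_force: [-3.3, 2.5, -0.4]
finger_gap: 0.0001
```

Request:
servo_tool(targets=[{"xyz": [0,0.002,0],"twist": [0,0,0],"jaw": 0},{"xyz": [0,0.002,0],"twist": [0,0,0],"jaw": 0},{"xyz": [0,0.002,0],"twist": [0,0,0],"jaw": 0}])

```text
clock: 12.18
tcp_pos: [0.5408, 0.2622, 0.0875]
orientation: [0.0, 0.718, 0.696, 0.0]
wrist_force: [-2.9, 2.1, 1.3]
finger_gap: -0.0
```

Request:
servo_tool(targets=[{"xyz": [0,0.002,0],"twist": [0,0,0],"jaw": 0},{"xyz": [0,0.002,0],"twist": [0,0,0],"jaw": 0},{"xyz": [0,0.002,0],"twist": [0,0,0],"jaw": 0}])

```text
clock: 12.43
tcp_pos: [0.5428, 0.262, 0.0875]
orientation: [0.0, 0.718, 0.696, 0.0]
wrist_force: [-2.4, 1.5, 0.8]
finger_gap: -0.0001
```

Request:
servo_tool(targets=[{"xyz": [0,0.002,0],"twist": [0,0,0],"jaw": 0},{"xyz": [0,0.002,0],"twist": [0,0,0],"jaw": 0},{"xyz": [0,0.002,0],"twist": [0,0,0],"jaw": 0}])

```text
clock: 12.68
tcp_pos: [0.5428, 0.2619, 0.0874]
orientation: [-0.001, 0.718, 0.696, -0.001]
wrist_force: [-7.8, 1.5, 4.9]
finger_gap: 0.0003
```

Run:
```python
from h import *;from workcell import env
a=env.read_camera("side");b=env.read_camera("top");levers(a);levers(b)
a=a["color"];b=b["color"]
im=np.hstack([cv2.resize(a[120:320,130:330],(400,400),interpolation=2),cv2.resize(b[130:330,150:350],(400,400),interpolation=2)])
cv2.imwrite("pics/p6.png",im[...,::-1])
```

```text
red 183 [ 0.4603 -0.0843] th 0.041 r 0.091
blue hidden
red 113 [ 0.4617 -0.0781] th -0.028 r 0.089
blue hidden
```

View pics/p6.png

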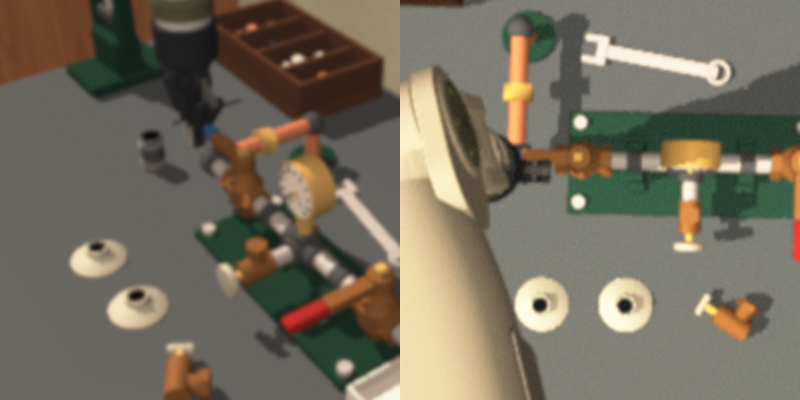

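The tip stalled at x 0.5428 with the force rising, and the blue lever is in line with the pipe (top crop row about 155). One more light nudge to confirm the stop, then withdraw.

Request:
servo_tool(targets=[{"xyz": [0,0.002,0],"twist": [0,0,0],"jaw": 0},{"xyz": [0,0.002,0],"twist": [0,0,0],"jaw": 0},{"xyz": [0,0.002,0],"twist": [0,0,0],"jaw": 0}])

```text
clock: 13.03
tcp_pos: [0.5429, 0.2619, 0.0873]
orientation: [-0.002, 0.718, 0.696, -0.002]
wrist_force: [-12.8, 2.6, 6.4]
finger_gap: 0.0001
```

Request:
servo_tool(targets=[{"xyz": [0,-0.015,0],"twist": [0,0,0],"jaw": 0},{"xyz": [0,-0.035,0],"twist": [0,0,0],"jaw": 0},{"xyz": [0,-0.045,-0.03],"twist": [0,0,0],"jaw": 0},{"xyz": [0,-0.045,-0.065],"twist": [0,0,0],"jaw": 0},{"xyz": [0,-0.045,-0.1],"twist": [0,0,0],"jaw": 0},{"xyz": [0,-0.06,-0.13],"twist": [0,0,0],"jaw": 0},{"xyz": [0.03,-0.08,-0.14],"twist": [0,0,0],"jaw": 0},{"xyz": [0.06,-0.1,-0.14],"twist": [0,0,0],"jaw": 0},{"xyz": [0.09,-0.12,-0.14],"twist": [0,0,0],"jaw": 0},{"xyz": [0.12,-0.14,-0.14],"twist": [0,0,0],"jaw": 0},{"xyz": [0.12,-0.14,-0.14],"twist": [0,0,0],"jaw": 0},{"xyz": [0.12,-0.14,-0.14],"twist": [0,0,0],"jaw": 0}])

```text
clock: 14.03
tcp_pos: [0.4104, 0.3876, 0.2277]
orientation: [0.001, 0.717, 0.697, 0.001]
wrist_force: [0.1, -0.9, -0.5]
finger_gap: -0.0
```

Run:
```python
from h import *;from workcell import env
import pickle
s=env.get_state();print(s["tcp_pos"],s["wrist_force"],abs(s["qvel"]).max())
a=env.read_camera("side");b=env.read_camera("top");levers(a);levers(b)
d=pickle.load(open("c0.pkl","rb"))
for n,c in(("side",a),("top",b)):
    cv2.imwrite(f"pics/f_{n}.png",c["color"][...,::-1])
a=a["color"];b=b["color"]
im=np.hstack([cv2.resize(a[120:360,130:410],(400,343),interpolation=2),cv2.resize(b[110:310,140:420],(400,286),interpolation=2) if 0 else cv2.resize(b[110:350,140:420],(400,343),interpolation=2)])
cv2.imwrite("pics/p7.png",im[...,::-1])
```

```text
[0.41037486 0.3875626  0.22771316] [ 0.05451253 -0.94857312 -0.45893886] 0.045837236968719414
red 182 [ 0.4603 -0.0846] th 0.044 r 0.091
blue 33 [0.5572 0.2657] th 1.535 r 0.09
red 110 [ 0.4628 -0.0782] th -0.028 r 0.088
blue 100 [0.5603 0.2694] th 1.569 r 0.094
```

View pics/p7.png

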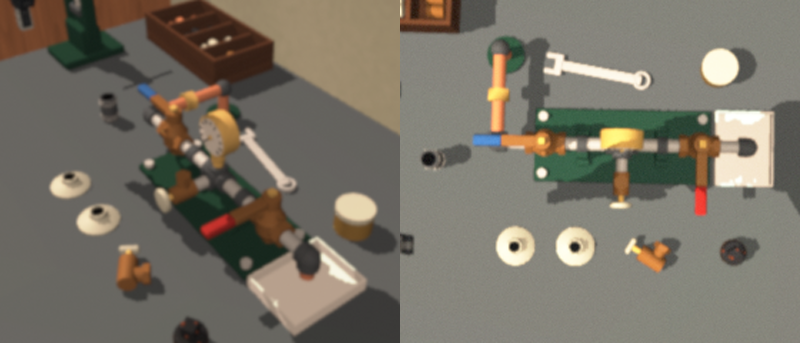

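Both levers are where they should be: red square to the front at crop (701,200), blue in line and outward at (487,140). The loose things lie where they were and the arm is clear, so I am handing in.

```bash
python3 -c "
from workcell import env
print(env.hand_in())"
```

```text
the job is handed in; nothing more can be done
None
```

The rig is ready and the job is handed in, at about 14 s of the 58 s allowed; no verdict was reported. With the fingers shut, I pushed the drain lever to its closed stop first. I then eased the supply lever open to its stop at under about 1 rad/s.

- **Forces:** each push ended at about 13–14 N at the wrist when the tip stalled on the stop. The limit is 60 N. I read forces only at the end of each move.
- **Drain lever:** the last check read +0.04 rad from the side camera and −0.03 rad from the top. The two views disagree by about 0.07 rad, but both are within the 0.10 rad limit.
- **Supply lever:** it read 1.54 rad from the side and 1.57 rad from the top, so fully open.
- **Loose things:** the fittings, wrench and tin looked unmoved in the final picture. I judged that by eye and did not measure it.
- **Arm:** it was clear of everything when I handed in.

One move call early on was refused because its rows lacked the twist value; the arm did not move, and I repeated it correctly.

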